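# Crate the tins, then work the sagging bolt and hold the store's gate ajar

## Task

Stand the two loose tins in the two empty cells of the divided crate, one per cell, upright and set down gently, ready to go into the mesh store. Then open the store: the bolt on its gate sags behind the bent lip of the keeper, so lift it by its knob while you draw it back, without forcing it, until it is clear of the keeper. Pull the spring-closed gate ajar, its free edge roughly 15 cm out from the post, and finish while still holding it there for a colleague; leave the other things on the bench alone.

Things in the scene. Friction and masses are not known exactly. Their poses are not given: they have to be found in the camera images.
- tin_1_center (a point): centre of the first loose tin: a plain steel tin with a paper label, 54 mm across, 95 mm tall, about 0.3 kg (0.2 to 0.4), standing on the bench; the point is on its axis half-way up, z axis up
- tin_2_center (a point): centre of the second loose tin, same make and size as the first, standing on the bench
- tin_in_center (a point): centre of a third tin, same make and size, already standing in the middle cell of the crate; it stays there
- crate: grey plastic crate, loose, 226 x 78 x 46 mm tall, 4 mm walls and floor, two dividers make a row of three cells along its x axis, each 70 x 70 mm inside; origin under its centre, z up
- cell_near (a point): middle of the floor of the crate's end cell on its -x side (the end nearer the robot), empty; the floor is 4 mm above the bench
- cell_far (a point): middle of the floor of the crate's end cell on its +x side, empty
- store: bench-top mesh store of grey steel tube, fixed, 240 mm deep (x), 360 mm wide (y), 210 mm tall; origin under its centre; its front with the gate looks along its -x axis; hinge side is +y, keeper side is -y
- gate (a joint): opening angle of the gate in rad: 0 shut, grows as the free edge swings out along the store's -x (clockwise seen from above, about the vertical hinge line). A spring hinge pulls it shut: about 0.4 N m at 0 and 0.9 N m at 0.5 rad, so let go it shuts. The bolt in the keeper stops it at 0.02 rad. The free edge is 302 mm from the hinge, so 0.5 rad puts it 15 cm out
- gate_hinge (a point): point on the hinge line of the gate, 190 mm above the bench, on the gate's front face. Its axes are the gate's: -x points out of the front face, -y along the gate from hinge to free edge, z up; they turn with the gate
- gate_edge (a point): point on the gate's free edge, front face, 190 mm above the bench; axes as for gate_hinge. The gate's top is 204 mm above the bench
- barrel (a joint): how far the barrel bolt (base plate, guides and rod) is lifted, in rad, about its one remaining screw on the gate, 150 mm in from the free edge: 0 hangs at rest with the tip end 0.065 rad below level, 0.10 is the upper stop. Weight alone brings it down; lifting takes about 3 N at the knob
- bolt (a joint): how far the rod is drawn back along the barrel, in m, towards the hinge: 0 shot home, 0.040 the stop. Beyond 0.023 its tip is out of the keeper. It stays where it is left; about 1 N of friction
- bolt_knob (a point): centre of the bolt's knob: a plain steel cylinder 22 mm across and 28 mm long, its axis straight out from the gate, standing 50 mm out from the gate's face on a 10 mm shank; about 122 mm from the barrel's screw when shot home, 28 mm from the free edge. Nothing stands over it, so it can be pinched from above, a finger on either side along the rod. Its axes: -x out of the gate, y along the rod in the drawing-back direction, z up (turned with the sag)
- bolt_tip (a point): centre of the tip of the rod: 16 mm round steel. 14 to 25 mm behind the tip a notch 8 mm deep is worn in the underside, and the bent lip of the keeper stands in it
- keeper: steel strap cradle, open at the top, on the store's fixed post, 23 mm long along the rod, fixed; its front wall keeps the gate shut until the rod is out. Its lower edge on the gate side is bent up to a lip, 5 mm thick, which blocks the rod when it is only pulled: the barrel must be lifted by 0.04 rad (knob about 5 mm up; 7 to 9 mm is safe, 12 mm is the stop) before the rod is drawn more than 2 mm, and kept up until the tip is out
- pattern: light brown tooling-board pattern with two blade-shaped pockets, 100 x 150 x 30 mm, lying on the bench; leave alone
- cup: white plastic mixing cup, 68 mm across, 75 mm tall, standing; leave alone
- sander: cork sanding block with a wooden grip, 90 x 50 x 40 mm; leave alone
Not all that is in view belongs to the job. What is shaped like the part that bears tin_2_center but orange or yellow is not meant.

How it is judged:
By the outcome, as a careful person would: the job done as asked, in the order asked, and still so for the second after the job is handed in, while the arm keeps its last pose, push and grip.
It also fails if it takes over 50 s, if anything falls off the work surface, if the arm or the gripper's body presses on something with over 40 N, if the wrist force passes 120 N, or if a joint passes its speed limit or range.

## Robot

A 6-joint arm with a two-finger parallel gripper is mounted at the origin on the work surface. World frame = base frame: x ahead of the robot, y to its left, z up, the work surface at z = 0. Lengths are in m, angles in rad, forces in N, time in s.
With the tool pointing down it reaches from about 0.35 to 0.85 m from the base axis. Payload 8.1 kg.
Tool frame: the origin (TCP) lies at the very end of the fingers, on their centre line; the grasp point (between the pads) lies 19 mm behind it (arm.hold_point_z is the distance from the TCP to the grasp point, in m); z points along the fingers, y is the line along which they close (so a half turn about z gives the same grasp; the last joint's range is limited). The gripper opens to 93 mm and grips with 3 to 60 N. Pads are 15 mm wide; open, the fingers measure 128 mm over their backs; the gripper's body (75 mm by 188 mm) begins 65 mm behind the grasp point.
Start: joints at [-1.245, 0.13, 1.488, -0, 1.523, -0.085], TCP at [0.24, -0.55, 0.219] pointing down, gripper open.
Joint ranges: [-2.96, 2.96], [-0.89, 2.26], [0.02, 2.5], [-1.34, 4.48], [0, 2.73], [-2.66, 2.66]. Speed limits (rad/s): [2.39, 2.39, 2.79, 3.14, 3.14, 3.14].

## Interface

Orientations are given as a unit quaternion [w, x, y, z].
In Python, from cell import arm, imaging gives the robot as it stands. The module is installed in compiled form; this text tells all that it offers.
- The arm moves only by the shell command python3 -m jog 'ROWS'. ROWS is JSON, a list of rows, each an object with "translation": the shift along the tool's x, y, z in m, a list of three; "twist": the turn, a rotation vector about the tool's x, y, z in rad, a list of three; "fingers": the closure, from -1 (fully open) to 1 (shut). In form: [{"translation": [x, y, z], "twist": [wx, wy, wz], "fingers": fingers}, ...]. A call has exactly 10 rows; each row shifts and turns the commanded pose from where the row before left it, along the tool's axes as they then stand; what a row does not reach is not made up. A row lasts 1/10 s, in which the tool goes at most 50 mm and 8.59 degrees, less where a joint would pass 70% of its speed; a pose out of reach is approached as far as the arm can. A call is refused whole if a number of a shift passes 0.05 or a number of a turn 0.15, either way. A call with a gripper value outside its range is refused whole. The fingers move at their own pace and stop on an object; the grip force is fixed at half the most. Time passes only in rows, so rows that do not move let the fingers close, or fill a call up. It gives the time, the measured TCP pose, the force, the opening and the grip force at its end, in the units of the state.
- arm.observe(): the state, without advancing time (a new reading comes with each control period).
- imaging.snapshot(name): name is "side" or "top"; returns the picture (480x640x3 uint8, red, green, blue); there is no depth.
- imaging.camera_params(name): a dict with "intrinsics" (3x3 intrinsics, pixels), "R" (3x3) and "t" (3): a world point X has camera coordinates R X + t. Camera axes: x right, y down, z forward; pixel columns grow to the right and rows downward; lengths in m; the calibration is good to about 2 mm. A picture is of the moment at which its call begins. camera_params takes no time and is no camera call.
- arm.finish_job(): hands the job in; it is judged then, once.
The state is a dict: "clock": time; "q": joint angles; "joint_velocities": joint speeds; "tau": joint torques, N m; "tool_pos": TCP position; "tool_rot": TCP orientation; "contact_force": force on the tool from outside, world axes, zero at the start; "moment": the same for the moment, N m; "opening": finger opening in m; "finger_force": force on a finger pad.
Only numpy, scipy, OpenCV 4.12 (cv2) and the standard library are available. Lean on these libraries where they do the work, as an engineer would, in place of code of your own. Each camera call takes 0.05 s, during which the arm holds its last target. There are 200 camera calls.

## Working session

There is one attempt and no reset: what is moved stays moved. The work goes in short steps, Python scripts to look and compute and a shell command to move; the robot and the scene stay as the last step left them, time stands still between calls to the robot, and variables do not carry over. Pictures are saved under pics/ and viewed, at most 10 in all, crops included, and the job is handed in when it is done.

```bash
mkdir -p pics; python3 - <<'E'
from cell import arm, imaging
import cv2
for n in("side","top"):
    cv2.imwrite(f"pics/{n}0.png",imaging.snapshot(n)[:,:,::-1])
    p=imaging.camera_params(n);print(n,p)
s=arm.observe();print(s,arm.hold_point_z)
E
```

```text
side {'intrinsics': array([[594.37907953,   0.        , 324.13129655],
       [  0.        , 594.37907953, 232.95584324],
       [  0.        ,   0.        ,   1.        ]]), 'R': array([[-0.88474419, -0.46598603,  0.00920513],
       [-0.28796674,  0.53100517, -0.79693706],
       [ 0.36647356, -0.7077362 , -0.60399221]]), 't': array([0.4583783 , 0.29715673, 1.13047284])}
top {'intrinsics': array([[517.6743866 ,   0.        , 320.93455124],
       [  0.        , 517.6743866 , 240.93583749],
       [  0.        ,   0.        ,   1.        ]]), 'R': array([[-0.00902713, -0.99995683, -0.00220092],
       [-0.99884588,  0.0091209 , -0.04715636],
       [ 0.0471744 ,  0.0017727 , -0.9988851 ]]), 't': array([-0.09109774,  0.55693575,  1.43155231])}
{'clock': 0.1, 'q': array([-1.24540635e+00,  1.31077375e-01,  1.48913687e+00,  2.11630082e-05,
        1.52298287e+00, -8.54114055e-02]), 'joint_velocities': array([ 0.00212633, -0.00110566, -0.00296028,  0.00145536, -0.00035507,
        0.00075265]), 'tau': array([ 8.93850411e-04, -5.61339605e+01, -4.93100309e+01,  7.70377717e-02,
        2.90238712e-02, -5.61485126e-05]), 'tool_pos': array([ 0.23947055, -0.54960445,  0.21771568]), 'tool_rot': array([-7.97726415e-04,  9.78979128e-01,  2.03958876e-01, -8.55351070e-05]), 'contact_force': array([-0.1515251 ,  0.16712911, -0.4067753 ]), 'moment': array([0.03485283, 0.01193743, 0.03214555]), 'finger_force': 0.0, 'opening': 0.09332627329072972} 0.0188
```

View pics/side0.png

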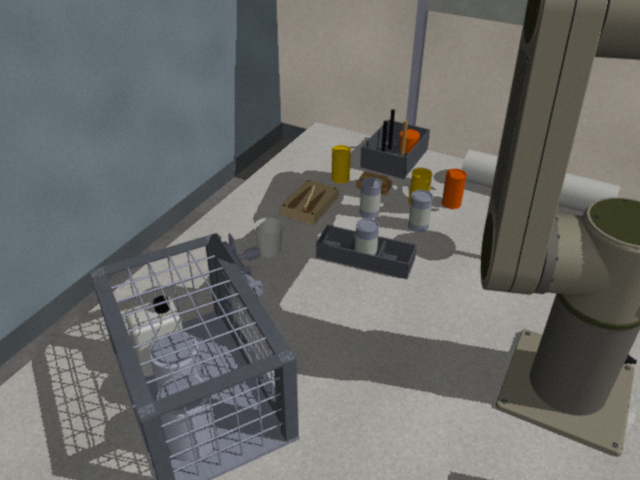

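View pics/top0.png

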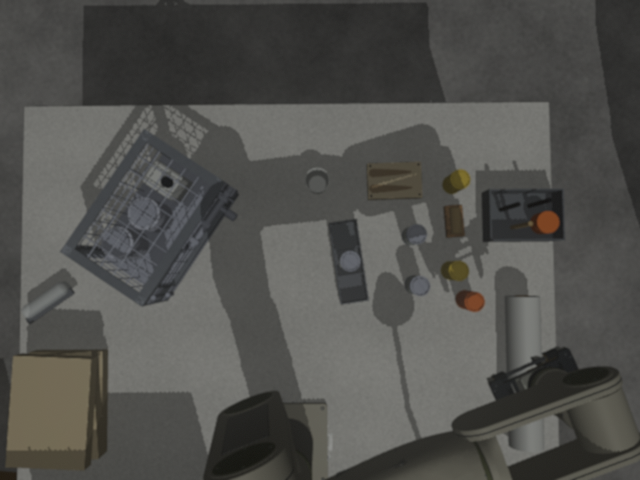

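Side view: plain tins at (371,198), (420,210), with the crate tin at (367,238). Yellow tins are at (341,163) and (420,183), and there is an orange one at (455,188). Top view: grey tins at (414,235) and (418,286), crate tin at (349,261), yellow at (458,180) and (456,271), orange at (473,301). The candidates are the two plain grey tins outside the crate, because orange and yellow are excluded. I'll confirm this in an enlarged crop.

```bash
python3 - <<'E'
import cv2,numpy as np
t=cv2.imread("pics/top0.png");s=cv2.imread("pics/side0.png")
def c(im,x,y,w,h,k):return cv2.resize(im[y:y+h,x:x+w],None,fx=k,fy=k,interpolation=cv2.INTER_CUBIC)
a=c(t,320,200,160,120,5);cv2.imwrite("pics/tins_top.png",a)
b=np.hstack([c(t,130,140,120,180,3.333),c(s,200,220,120,180,3.333)])
b=np.clip(b.astype(float)*1.6,0,255).astype(np.uint8)
cv2.imwrite("pics/bolt.png",b);print(b.shape)
E
```

```text
(600, 800, 3)
```

View pics/tins_top.png

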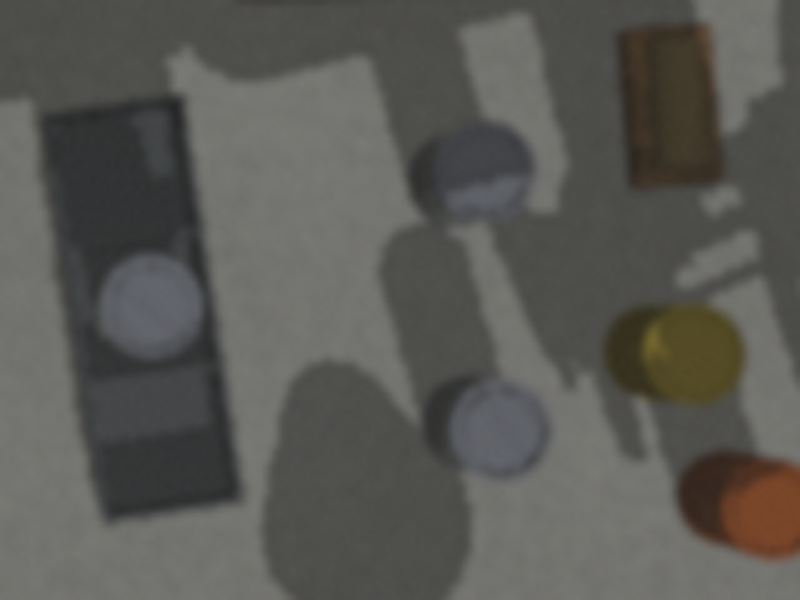

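View pics/bolt.png

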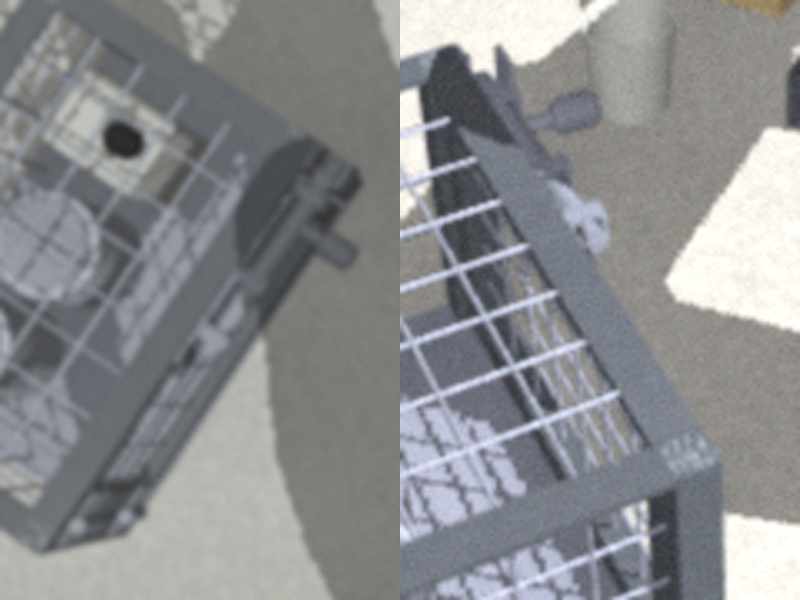

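The enlarged crops confirm the targets. The loose grey tin discs are centred at top px (417.3,234.2) and (419.8,285.6), and the yellow and orange ones are decoys. The crate's rim corners are clear. The knob is at top px ≈(231,215) and side px ≈(252.5,253).

```bash
cat >h.py <<'E'
import numpy as np,cv2
from cell import arm,imaging
from scipy.spatial.transform import Rotation as R
P={n:imaging.camera_params(n) for n in("side","top")}
def ray(n,uv):
    p=P[n];d=p["R"].T@np.linalg.solve(p["intrinsics"],[*uv,1]);return -p["R"].T@p["t"],d
def atz(n,uv,z):
    o,d=ray(n,uv);return o+d*(z-o[2])/d[2]
def tri(a,b):
    M=[p["intrinsics"]@np.c_[p["R"],p["t"]] for p in(P["top"],P["side"])]
    X=cv2.triangulatePoints(M[0],M[1],np.array(a,float),np.array(b,float)).ravel();return X[:3]/X[3]
def proj(n,X):
    p=P[n];c=p["intrinsics"]@(p["R"]@np.array(X,float)+p["t"]);return c[:2]/c[2]
def tool():
    s=arm.observe();return s["tool_pos"],R.from_quat(np.roll(s["tool_rot"],-1))
def go(X,closedir=None):
    "turn about tool z, then shift in the turned tool axes"
    p,r=tool();y=r.apply([0,1,0]);a=0
    if closedir is not None:
        a=np.arctan2(closedir[1],closedir[0])-np.arctan2(y[1],y[0])
        a=(a+np.pi/2)%np.pi-np.pi/2   # world yaw
        a=-a                           # tool z is down
    r2=r*R.from_rotvec([0,0,a])
    return a,r2.inv().apply(np.array(X)-p)
E
python3 - <<'E'
from h import *
np.set_printoptions(precision=4,suppress=True)
for uv,z in(((417.3,234.2),.095),((419.8,285.6),.095),((350.2,261.2),.099),((456,271),.095)):
    X=atz("top",uv,z);print(X,proj("side",X))
C=[atz("top",u,.046) for u in((328.4,223),(356.6,219.6),(368,300),(341.6,304.4))]
C=np.array(C);print(C,C.mean(0));ax=(C[0]+C[1]-C[2]-C[3])[:2];print(np.linalg.norm(ax)/2,ax/np.linalg.norm(ax))
K=tri((231.4,215),(252.5,253.3));print("knob",K,proj("top",K),proj("side",K))
E=tri((130+325/3.333,140+145/3.333),(200+45/3.333,220+50/3.333));print(E)
for u in((145,301),(236,188)):print(atz("top",u,.2))
p,r=tool();print(r.as_matrix())
E
```

```text
[ 0.5677 -0.3501  0.095 ] [370.8543 183.2183]
[ 0.4327 -0.3543  0.095 ] [420.9708 196.3571]
[ 0.4982 -0.1725  0.099 ] [366.8665 225.7012]
[ 0.47   -0.4499  0.095 ] [420.3124 174.8772]
[[ 0.6034 -0.117   0.046 ]
 [ 0.612  -0.1942  0.046 ]
 [ 0.393  -0.2224  0.046 ]
 [ 0.3818 -0.1507  0.046 ]] [ 0.4975 -0.1711  0.046 ]
0.22243351420608765 [0.9903 0.139 ]
knob [0.6133 0.1234 0.1839] [231.5683 215.3081] [252.1649 253.2538]
[0.6928 0.1318 0.2047]
[0.4058 0.3301 0.2   ]
[0.6785 0.1097 0.2   ]
[[ 0.9168  0.3993 -0.0005]
 [ 0.3993 -0.9168  0.0015]
 [ 0.0002 -0.0016 -1.    ]]
```

```bash
python3 - <<'E'
from h import *
print(go([.4327,-.3543,.16],[-.139,.990]))
E
```

```text
(np.float64(0.2713082875656312), array([ 0.21852366, -0.16644936,  0.0579186 ]))
```

```bash
python3 -m jog '[{"translation":[0,0,0],"twist":[0,0,0.136],"fingers":-0.5},{"translation":[0,0,0],"twist":[0,0,0.135],"fingers":-0.5},{"translation":[0.0312,-0.0238,0.0083],"twist":[0,0,0],"fingers":-0.5},{"translation":[0.0312,-0.0238,0.0083],"twist":[0,0,0],"fingers":-0.5},{"translation":[0.0312,-0.0238,0.0083],"twist":[0,0,0],"fingers":-0.5},{"translation":[0.0312,-0.0238,0.0083],"twist":[0,0,0],"fingers":-0.5},{"translation":[0.0312,-0.0238,0.0083],"twist":[0,0,0],"fingers":-0.5},{"translation":[0.0312,-0.0238,0.0083],"twist":[0,0,0],"fingers":-0.5},{"translation":[0.0312,-0.0238,0.0083],"twist":[0,0,0],"fingers":-0.5},{"translation":[0,0,0],"twist":[0,0,0],"fingers":-0.5}]'; python3 - <<'E'
from h import *
print(go([.4327,-.3543,.06],[-.139,.990]))
E
```

```text
clock: 1.1
tool_pos: [0.4346, -0.3504, 0.1586]
tool_rot: [-0.002, 0.997, 0.072, -0.0]
contact_force: [-0.5, -0.2, 0.5]
opening: 0.0697
finger_force: 0.0
(np.float64(0.004662070487709613), array([-0.00239105,  0.00393431,  0.09856476]))
```

```bash
python3 -m jog '[{"translation":[-0.002,0.004,0.02],"twist":[0,0,0],"fingers":-0.5},{"translation":[0,0,0.03],"twist":[0,0,0],"fingers":-0.5},{"translation":[0,0,0.03],"twist":[0,0,0],"fingers":-0.5},{"translation":[0,0,0.019],"twist":[0,0,0],"fingers":-0.5},{"translation":[0,0,0],"twist":[0,0,0],"fingers":-0.5},{"translation":[0,0,0],"twist":[0,0,0],"fingers":1},{"translation":[0,0,0],"twist":[0,0,0],"fingers":1},{"translation":[0,0,0],"twist":[0,0,0],"fingers":1},{"translation":[0,0,0],"twist":[0,0,0],"fingers":1},{"translation":[0,0,0],"twist":[0,0,0],"fingers":1}]'; python3 - <<'E'
from h import *
print(go([.4245,-.182,.134],[-.139,.990]))
E
```

```text
clock: 2.1
tool_pos: [0.4321, -0.3596, 0.0632]
tool_rot: [0.001, 0.998, 0.07, 0.001]
contact_force: [-0.5, 2.2, 6.9]
opening: 0.0548
finger_force: 29.7
(np.float64(0.0003926918167787008), array([ 0.01727554, -0.17683895, -0.0711666 ]))
```

```bash
python3 -m jog '[{"translation":[0,0,-0.03],"twist":[0,0,0],"fingers":1},{"translation":[0,0,-0.041],"twist":[0,0,0],"fingers":1},{"translation":[0.003,-0.0295,0],"twist":[0,0,0],"fingers":1},{"translation":[0.003,-0.0295,0],"twist":[0,0,0],"fingers":1},{"translation":[0.003,-0.0295,0],"twist":[0,0,0],"fingers":1},{"translation":[0.003,-0.0295,0],"twist":[0,0,0],"fingers":1},{"translation":[0.003,-0.0295,0],"twist":[0,0,0],"fingers":1},{"translation":[0.003,-0.0295,0],"twist":[0,0,0],"fingers":1},{"translation":[0,0,0],"twist":[0,0,0],"fingers":1},{"translation":[0,0,0],"twist":[0,0,0],"fingers":1}]'; python3 - <<'E'
from h import *
print(go([.4245,-.182,.067],[-.139,.990]))
s=arm.observe();print(s["contact_force"],s["joint_velocities"])
a=imaging.snapshot("side")[140:290,270:470,::-1];b=imaging.snapshot("top")[200:350,300:500,::-1]
cv2.imwrite("pics/t1.png",cv2.resize(np.hstack([a,b]),None,fx=2,fy=2,interpolation=2))
E
```

```text
clock: 3.1
tool_pos: [0.4245, -0.1809, 0.1327]
tool_rot: [0.0, 0.998, 0.071, 0.0]
contact_force: [0.6, 0.0, -2.3]
opening: 0.0547
finger_force: 29.5
(np.float64(0.0019446740534529994), array([-0.00018176,  0.00101502,  0.0656567 ]))
[ 0.60341269  0.03364594 -2.25602808] [-0.0245634   0.01474699 -0.02053866 -0.00232685 -0.00236752 -0.00276823]
```

View pics/t1.png

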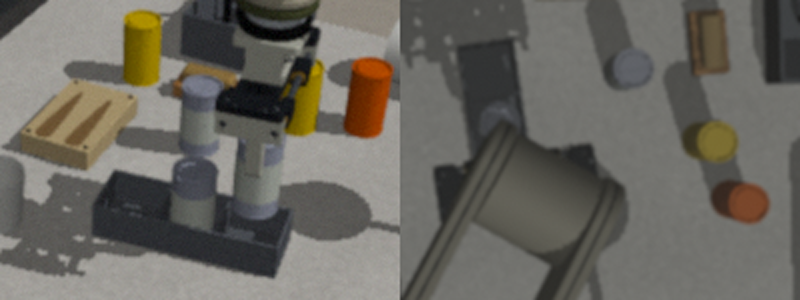

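The picture shows the tin held upright over the near cell, centred at about (258,195) in the left half. I'll lower it now.

```bash
python3 -m jog '[{"translation":[0,0.001,0.02],"twist":[0,0,0],"fingers":1},{"translation":[0,0,0.02],"twist":[0,0,0],"fingers":1},{"translation":[0,0,0.012],"twist":[0,0,0],"fingers":1},{"translation":[0,0,0.005],"twist":[0,0,0],"fingers":1},{"translation":[0,0,0.002],"twist":[0,0,0],"fingers":1},{"translation":[0,0,0.002],"twist":[0,0,0],"fingers":1},{"translation":[0,0,0.001],"twist":[0,0,0],"fingers":1},{"translation":[0,0,0.001],"twist":[0,0,0],"fingers":1},{"translation":[0,0,0],"twist":[0,0,0],"fingers":1},{"translation":[0,0,0],"twist":[0,0,0],"fingers":1}]'
```

```text
clock: 4.2
tool_pos: [0.4247, -0.1822, 0.0698]
tool_rot: [0.0, 0.998, 0.07, 0.0]
contact_force: [0.1, -0.0, -3.3]
opening: 0.0545
finger_force: 29.5
```

```bash
python3 -m jog '[{"translation":[0,0,0.001],"twist":[0,0,0],"fingers":1},{"translation":[0,0,0.001],"twist":[0,0,0],"fingers":1},{"translation":[0,0,0.0005],"twist":[0,0,0],"fingers":1},{"translation":[0,0,0],"twist":[0,0,0],"fingers":1},{"translation":[0,0,0],"twist":[0,0,0],"fingers":1},{"translation":[0,0,0],"twist":[0,0,0],"fingers":1},{"translation":[0,0,0],"twist":[0,0,0],"fingers":1},{"translation":[0,0,0],"twist":[0,0,0],"fingers":1},{"translation":[0,0,0],"twist":[0,0,0],"fingers":1},{"translation":[0,0,0],"twist":[0,0,0],"fingers":1}]'
```

```text
clock: 5.2
tool_pos: [0.4247, -0.1821, 0.0672]
tool_rot: [0.0, 0.998, 0.07, 0.0]
contact_force: [-0.9, 1.8, 2.5]
opening: 0.0545
finger_force: 29.6
```

```bash
python3 -m jog '[{"translation":[0,0,0],"twist":[0,0,0],"fingers":0},{"translation":[0,0,0],"twist":[0,0,0],"fingers":-0.3},{"translation":[0,0,0],"twist":[0,0,0],"fingers":-0.5},{"translation":[0,0,-0.003],"twist":[0,0,0],"fingers":-0.5},{"translation":[0,0,-0.01],"twist":[0,0,0],"fingers":-0.5},{"translation":[0,0,-0.02],"twist":[0,0,0],"fingers":-0.5},{"translation":[0,0,-0.03],"twist":[0,0,0],"fingers":-0.5},{"translation":[0,0,-0.03],"twist":[0,0,0],"fingers":-0.5},{"translation":[0,0,0],"twist":[0,0,0],"fingers":-0.5},{"translation":[0,0,0],"twist":[0,0,0],"fingers":-0.5}]';python3 - <<'E'
from h import *
print(go([.5677,-.3501,.16],[-.139,.990]))
E
```

```text
clock: 6.2
tool_pos: [0.4253, -0.1826, 0.1614]
tool_rot: [0.001, 0.998, 0.07, 0.001]
contact_force: [0.2, -0.4, -0.6]
opening: 0.0699
finger_force: 0.0
(np.float64(0.0002752297682704352), array([0.11772865, 0.18567081, 0.0020151 ]))
```

```bash
python3 -m jog '[{"translation":[0.0196,0.031,0],"twist":[0,0,0],"fingers":-0.5},{"translation":[0.0196,0.031,0],"twist":[0,0,0],"fingers":-0.5},{"translation":[0.0196,0.031,0],"twist":[0,0,0],"fingers":-0.5},{"translation":[0.0196,0.031,0],"twist":[0,0,0],"fingers":-0.5},{"translation":[0.0196,0.031,0],"twist":[0,0,0],"fingers":-0.5},{"translation":[0.0196,0.031,0],"twist":[0,0,0],"fingers":-0.5},{"translation":[0,0,0],"twist":[0,0,0],"fingers":-0.5},{"translation":[0,0,0],"twist":[0,0,0],"fingers":-0.5},{"translation":[0,0,0.02],"twist":[0,0,0],"fingers":-0.5},{"translation":[0,0,0.02],"twist":[0,0,0],"fingers":-0.5}]';python3 - <<'E'
from h import *
print(go([.5677,-.3501,.06],[-.139,.990]))
E
```

```text
clock: 7.2
tool_pos: [0.5668, -0.3492, 0.1203]
tool_rot: [0.0, 0.998, 0.07, 0.0]
contact_force: [-0.5, -0.6, 0.3]
opening: 0.0694
finger_force: 0.0
(np.float64(0.0006882325638200015), array([0.00075382, 0.00094667, 0.06030559]))
```

```bash
python3 -m jog '[{"translation":[0.001,0.001,0.025],"twist":[0,0,0],"fingers":-0.5},{"translation":[0,0,0.025],"twist":[0,0,0],"fingers":-0.5},{"translation":[0,0,0.008],"twist":[0,0,0],"fingers":-0.5},{"translation":[0,0,0],"twist":[0,0,0],"fingers":-0.5},{"translation":[0,0,0],"twist":[0,0,0],"fingers":1},{"translation":[0,0,0],"twist":[0,0,0],"fingers":1},{"translation":[0,0,0],"twist":[0,0,0],"fingers":1},{"translation":[0,0,0],"twist":[0,0,0],"fingers":1},{"translation":[0,0,0],"twist":[0,0,0],"fingers":1},{"translation":[0,0,0],"twist":[0,0,0],"fingers":1}]'; python3 - <<'E'
from h import *
print(go([.571,-.1615,.134],[-.139,.990]))
E
```

```text
clock: 8.2
tool_pos: [0.5691, -0.3511, 0.064]
tool_rot: [0.001, 0.998, 0.07, 0.001]
contact_force: [-0.7, 3.2, 7.0]
opening: 0.0538
finger_force: 29.9
(np.float64(0.0004278227768725884), array([ 0.02835466, -0.18742529, -0.07017626]))
```

```bash
python3 -m jog '[{"translation":[0,0,-0.03],"twist":[0,0,0],"fingers":1},{"translation":[0,0,-0.04],"twist":[0,0,0],"fingers":1},{"translation":[0.0047,-0.0312,0],"twist":[0,0,0],"fingers":1},{"translation":[0.0047,-0.0312,0],"twist":[0,0,0],"fingers":1},{"translation":[0.0047,-0.0312,0],"twist":[0,0,0],"fingers":1},{"translation":[0.0047,-0.0312,0],"twist":[0,0,0],"fingers":1},{"translation":[0.0047,-0.0312,0],"twist":[0,0,0],"fingers":1},{"translation":[0.0047,-0.0312,0],"twist":[0,0,0],"fingers":1},{"translation":[0,0,0],"twist":[0,0,0],"fingers":1},{"translation":[0,0,0],"twist":[0,0,0],"fingers":1}]'; python3 - <<'E'
from h import *
print(go([.571,-.1615,.068],[-.139,.990]))
a=imaging.snapshot("side")[140:290,270:470,::-1]
cv2.imwrite("pics/t2.png",cv2.resize(a,None,fx=3,fy=3,interpolation=2))
E
```

```text
clock: 9.2
tool_pos: [0.5699, -0.1611, 0.1321]
tool_rot: [0.0, 0.998, 0.071, -0.0]
contact_force: [0.9, -0.5, -2.5]
opening: 0.0537
finger_force: 29.8
(np.float64(0.001874627159271114), array([0.00100995, 0.0004887 , 0.06414537]))
```

View pics/t2.png

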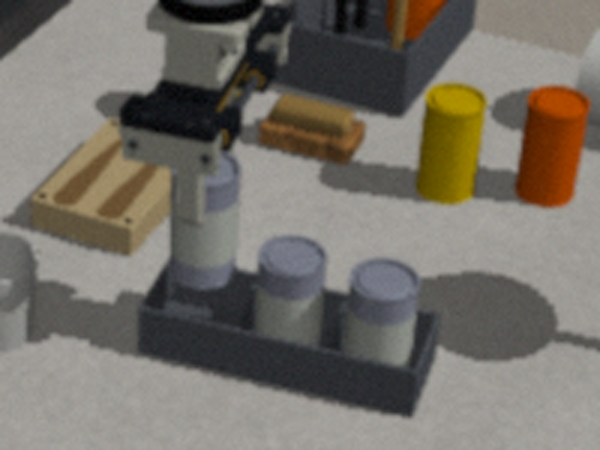

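The first tin stands upright in the near cell at (382,315), the middle tin is unmoved, and the second is hanging over the far cell at (205,230).

```bash
python3 -m jog '[{"translation":[0.001,0,0.02],"twist":[0,0,0],"fingers":1},{"translation":[0,0,0.02],"twist":[0,0,0],"fingers":1},{"translation":[0,0,0.012],"twist":[0,0,0],"fingers":1},{"translation":[0,0,0.005],"twist":[0,0,0],"fingers":1},{"translation":[0,0,0.002],"twist":[0,0,0],"fingers":1},{"translation":[0,0,0.002],"twist":[0,0,0],"fingers":1},{"translation":[0,0,0.001],"twist":[0,0,0],"fingers":1},{"translation":[0,0,0.001],"twist":[0,0,0],"fingers":1},{"translation":[0,0,0.001],"twist":[0,0,0],"fingers":1},{"translation":[0,0,0],"twist":[0,0,0],"fingers":1}]'
```

```text
clock: 10.25
tool_pos: [0.571, -0.1613, 0.0682]
tool_rot: [0.0, 0.998, 0.07, 0.0]
contact_force: [-0.6, 0.9, -2.1]
opening: 0.0544
finger_force: 29.8
```

```bash
python3 -m jog '[{"translation":[0,0,0.0005],"twist":[0,0,0],"fingers":1},{"translation":[0,0,0],"twist":[0,0,0],"fingers":1},{"translation":[0,0,0],"twist":[0,0,0],"fingers":0},{"translation":[0,0,0],"twist":[0,0,0],"fingers":-0.3},{"translation":[0,0,0],"twist":[0,0,0],"fingers":-0.5},{"translation":[0,0,-0.003],"twist":[0,0,0],"fingers":-0.5},{"translation":[0,0,-0.01],"twist":[0,0,0],"fingers":-0.5},{"translation":[0,0,-0.04],"twist":[0,0,0],"fingers":-0.5},{"translation":[0,0,-0.05],"twist":[0,0,0],"fingers":-0.5},{"translation":[0,0,-0.05],"twist":[0,0,0],"fingers":-0.5}]'
```

```text
clock: 11.25
tool_pos: [0.5704, -0.1612, 0.2226]
tool_rot: [-0.0, 0.998, 0.07, -0.0]
contact_force: [1.5, -0.4, -0.7]
opening: 0.0695
finger_force: 0.0
```

```bash
python3 - <<'E'
from h import *
np.set_printoptions(precision=4,suppress=True)
im=imaging.snapshot("top");cv2.imwrite("pics/top2.png",im[:,:,::-1])
s=imaging.snapshot("side");cv2.imwrite("pics/side2.png",s[:,:,::-1])
g=cv2.cvtColor(cv2.imread("pics/top0.png"),cv2.COLOR_BGR2GRAY)
for l in cv2.createLineSegmentDetector().detect(g)[0][:,0]:
    if l[[0,2]].max()<260 and 120<l[[1,3]].min() and l[[1,3]].max()<320 and np.hypot(l[2]-l[0],l[3]-l[1])>28:
        a,b=atz("top",l[:2],.207),atz("top",l[2:],.207);d=b-a
        print(l.round(1),a[:2],b[:2],np.degrees(np.arctan2(d[1],d[0]))%180)
c=lambda im,x,y:np.clip(cv2.resize(im[y:y+60,x:x+80],None,fx=5,fy=5,interpolation=2)[:,:,::-1]*1.5,0,255).astype(np.uint8)
cv2.imwrite("pics/knob.png",np.hstack([c(im,180,175),c(s,210,225)]))
E
```

```text
[198.  253.9 171.8 293.9] [0.5183 0.2004] [0.4226 0.2634] 146.62802289853133
[ 60.1 249.9  88.6 208.4] [0.5311 0.5339] [0.631  0.4663] 145.87651453519553
[141.8 306.4  60.2 251.9] [0.3933 0.3355] [0.5261 0.5336] 56.17148723880403
[ 26.  319.3  64.8 293.2] [0.3651 0.6134] [0.4267 0.521 ] 123.69658644117501
[180.  175.9 155.9 160.1] [0.7085 0.2446] [0.7476 0.3035] 56.3811559832704
[102.8 187.9 123.6 157.6] [0.6808 0.4323] [0.7546 0.3824] 145.97012343758627
[ 55.7 308.3  98.2 309.9] [0.3907 0.5425] [0.3859 0.4402] 87.32405914791032
[212.4 278.2 208.9 243.2] [0.4595 0.1658] [0.544  0.1741] 5.645286620763154
[222.6 307.1 213.  278.6] [0.3901 0.1412] [0.4585 0.1643] 18.615101048154422
[ 26.8 291.8  61.4 268. ] [0.4308 0.6126] [0.4873 0.5301] 124.43090303967041
[179.7 253.3 162.3 280.9] [0.52   0.2447] [0.4541 0.2864] 147.68237454605267
[146.  143.4 118.8 182.7] [0.789 0.328] [0.693  0.3934] 145.71968033595516
[127.6 132.7  93.  182.7] [0.8157 0.3732] [0.6938 0.4562] 145.74688133368764
[168.7 247.7 188.2 218.2] [0.534  0.2714] [0.605  0.2244] 146.50170565039102
[ 57.3 285.   29.5 304.5] [0.4465 0.5394] [0.4003 0.6057] 124.87085666003348
```

View pics/knob.png

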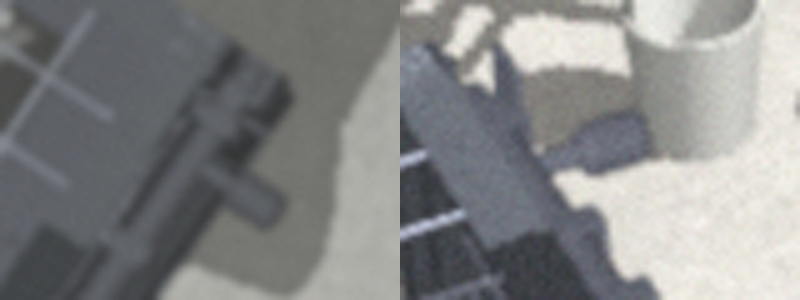

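The knob is clear in both views: top px (231,215), side px (253.4,253.4), and the gate line is at 146.1°.

```bash
python3 - <<'E'
from h import *
np.set_printoptions(precision=4,suppress=True)
K=tri((231.2,215),(253,253.4));print(K)
a=np.radians(146.1);print(go([K[0],K[1],.25],[np.cos(a),np.sin(a)]),arm.observe()["q"])
E
```

```text
[0.6127 0.1235 0.1841]
(np.float64(-0.8393590934956734), array([ 0.2588, -0.1283, -0.0197])) [-0.3618  0.1039  1.4939 -0.      1.5286  1.0692]
```

```bash
python3 -m jog '[{"translation":[0,0,-0.02],"twist":[0,0,-0.14],"fingers":-0.1},{"translation":[0,0,0],"twist":[0,0,-0.14],"fingers":-0.1},{"translation":[0,0,0],"twist":[0,0,-0.14],"fingers":-0.1},{"translation":[0,0,0],"twist":[0,0,-0.14],"fingers":-0.1},{"translation":[0,0,0],"twist":[0,0,-0.14],"fingers":-0.1},{"translation":[0,0,0],"twist":[0,0,-0.14],"fingers":-0.1},{"translation":[0.037,-0.0183,0],"twist":[0,0,0],"fingers":-0.1},{"translation":[0.037,-0.0183,0],"twist":[0,0,0],"fingers":-0.1},{"translation":[0.037,-0.0183,0],"twist":[0,0,0],"fingers":-0.1},{"translation":[0.037,-0.0183,0],"twist":[0,0,0],"fingers":-0.1}]';python3 - <<'E'
from h import *
a=np.radians(146.1);print(go([.6127,.1235,.25],[np.cos(a),np.sin(a)]))
E
```

```text
clock: 12.35
tool_pos: [0.5928, 0.0037, 0.2414]
tool_rot: [0.0, 0.883, 0.47, 0.001]
contact_force: [1.4, -0.5, 0.5]
opening: 0.0511
finger_force: 0.0
(np.float64(6.853379887949984e-05), array([ 0.1105537 , -0.05024719, -0.00857146]))
```

```bash
python3 -m jog '[{"translation":[0.035,-0.0165,-0.008],"twist":[0,0,0],"fingers":-0.1},{"translation":[0.035,-0.0165,0],"twist":[0,0,0],"fingers":-0.1},{"translation":[0.035,-0.0165,0],"twist":[0,0,0],"fingers":-0.1},{"translation":[0,0,0],"twist":[0,0,0],"fingers":-0.1},{"translation":[0,0,0],"twist":[0,0,0],"fingers":-0.1},{"translation":[0,0,0],"twist":[0,0,0],"fingers":-0.1},{"translation":[0,0,0],"twist":[0,0,0],"fingers":-0.1},{"translation":[0,0,0],"twist":[0,0,0],"fingers":-0.1},{"translation":[0,0,0],"twist":[0,0,0],"fingers":-0.1},{"translation":[0,0,0],"twist":[0,0,0],"fingers":-0.1}]';python3 - <<'E'
from h import *
a=np.radians(146.1);print(go([.6127,.1235,.166],[np.cos(a),np.sin(a)]))
E
```

```text
clock: 13.35
tool_pos: [0.61, 0.1166, 0.2486]
tool_rot: [0.0, 0.883, 0.47, 0.0]
contact_force: [0.1, -0.8, 0.5]
opening: 0.0512
finger_force: 0.0
(np.float64(-9.916130392184641e-05), array([ 0.00722157, -0.00161961,  0.08262657]))
```

```bash
python3 -m jog '[{"translation":[0.007,-0.0015,0],"twist":[0,0,0],"fingers":-0.1},{"translation":[0,0,0],"twist":[0,0,0],"fingers":-0.1},{"translation":[0,0,0.025],"twist":[0,0,0],"fingers":-0.1},{"translation":[0,0,0.025],"twist":[0,0,0],"fingers":-0.1},{"translation":[0,0,0.02],"twist":[0,0,0],"fingers":-0.1},{"translation":[0,0,0.0125],"twist":[0,0,0],"fingers":-0.1},{"translation":[0,0,0],"twist":[0,0,0],"fingers":0.4},{"translation":[0,0,0],"twist":[0,0,0],"fingers":0.4},{"translation":[0,0,0],"twist":[0,0,0],"fingers":0.4},{"translation":[0,0,0],"twist":[0,0,0],"fingers":0.4}]';python3 - <<'E'
from h import *
im=imaging.snapshot("top");s=imaging.snapshot("side")
c=lambda im,x,y:np.clip(cv2.resize(im[y:y+120,x:x+100],None,fx=4,fy=4,interpolation=2)[:,:,::-1]*1.3,0,255).astype(np.uint8)
cv2.imwrite("pics/pinch.png",np.hstack([c(im,180,150),c(s,200,190)]))
a=np.radians(146.1);p,r=tool();print(go([.6127,.1235,.166]),r.inv().apply(arm.observe()["contact_force"]))
E
```

```text
clock: 14.35
tool_pos: [0.6135, 0.1239, 0.1676]
tool_rot: [0.0, 0.882, 0.471, 0.001]
contact_force: [1.5, -0.1, 0.4]
opening: 0.0286
finger_force: 0.0
(0, array([-0.00060155, -0.00022544,  0.00113679])) [ 0.10225862  0.66062246 -0.05037486]
```

View pics/pinch.png

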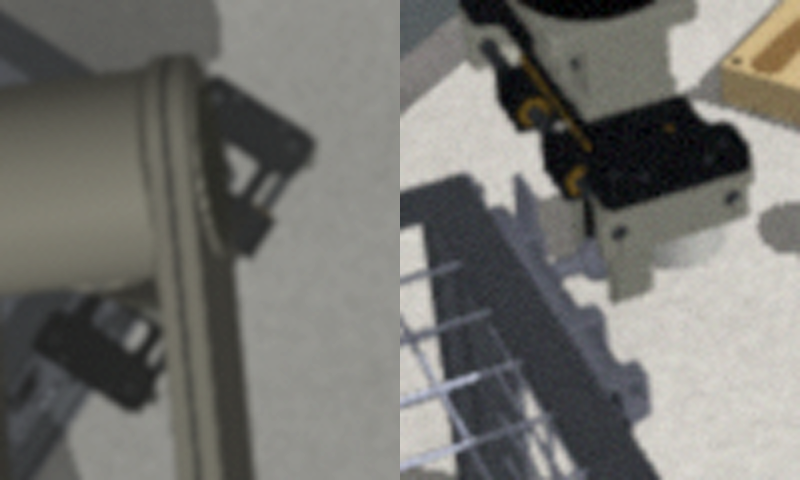

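The fingers straddle the knob, near finger at (630,270) and far finger at (560,230), with no contact force. Next I close.

```bash
python3 -m jog '[{"translation":[0,0,0],"twist":[0,0,0],"fingers":0.5},{"translation":[0,0,0],"twist":[0,0,0],"fingers":0.55},{"translation":[0,0,0],"twist":[0,0,0],"fingers":1},{"translation":[0,0,0],"twist":[0,0,0],"fingers":1},{"translation":[0,0,0],"twist":[0,0,0],"fingers":1},{"translation":[0,0,0],"twist":[0,0,0],"fingers":1},{"translation":[0,0,0],"twist":[0,0,0],"fingers":1},{"translation":[0,0,0],"twist":[0,0,0],"fingers":1},{"translation":[0,0,0],"twist":[0,0,0],"fingers":1},{"translation":[0,0,0],"twist":[0,0,0],"fingers":1}]';python3 - <<'E'
from h import *
p,r=tool();print(r.inv().apply(arm.observe()["contact_force"]))
E
```

```text
clock: 15.45
tool_pos: [0.6127, 0.1238, 0.1662]
tool_rot: [0.0, 0.882, 0.471, 0.0]
contact_force: [-0.4, -0.1, 3.5]
opening: 0.0212
finger_force: 30.0
[-0.35001671 -0.27512049 -3.46258205]
```

```bash
python3 -m jog '[{"translation":[0,0,-0.002],"twist":[0,0,0],"fingers":1},{"translation":[0,0,-0.002],"twist":[0,0,0],"fingers":1},{"translation":[0,0,-0.002],"twist":[0,0,0],"fingers":1},{"translation":[0,0,-0.002],"twist":[0,0,0],"fingers":1},{"translation":[0,0,-0.0005],"twist":[0,0,0],"fingers":1},{"translation":[0,0,0],"twist":[0,0,0],"fingers":1},{"translation":[0,0,0],"twist":[0,0,0],"fingers":1},{"translation":[0,0,0],"twist":[0,0,0],"fingers":1},{"translation":[0,0,0],"twist":[0,0,0],"fingers":1},{"translation":[0,0,0],"twist":[0,0,0],"fingers":1}]';python3 - <<'E'
from h import *
p,r=tool();print(r.inv().apply(arm.observe()["contact_force"]))
E
```

```text
clock: 16.45
tool_pos: [0.6125, 0.1237, 0.1745]
tool_rot: [-0.0, 0.882, 0.471, -0.0]
contact_force: [0.4, 0.0, -5.4]
opening: 0.0207
finger_force: 30.0
[0.23622718 0.27341601 5.40726597]
```

```bash
python3 -m jog '[{"translation":[0,-0.002,0],"twist":[0,0,0],"fingers":1},{"translation":[0,-0.002,0],"twist":[0,0,0],"fingers":1},{"translation":[0,-0.002,0],"twist":[0,0,0],"fingers":1},{"translation":[0,-0.002,0],"twist":[0,0,0],"fingers":1},{"translation":[0,-0.002,0],"twist":[0,0,0],"fingers":1},{"translation":[0,0,0],"twist":[0,0,0],"fingers":1},{"translation":[0,0,0],"twist":[0,0,0],"fingers":1},{"translation":[0,0,0],"twist":[0,0,0],"fingers":1},{"translation":[0,0,0],"twist":[0,0,0],"fingers":1},{"translation":[0,0,0],"twist":[0,0,0],"fingers":1}]';python3 - <<'E'
from h import *
p,r=tool();print(r.inv().apply(arm.observe()["contact_force"]))
E
```

```text
clock: 17.45
tool_pos: [0.6043, 0.1294, 0.1745]
tool_rot: [-0.0, 0.882, 0.471, -0.0]
contact_force: [-0.9, 1.3, -5.5]
opening: 0.021
finger_force: 30.0
[ 0.60775916 -1.43721577  5.47077602]
```

```bash
python3 -m jog '[{"translation":[0,-0.003,0],"twist":[0,0,0],"fingers":1},{"translation":[0,-0.003,0],"twist":[0,0,0],"fingers":1},{"translation":[0,-0.003,0],"twist":[0,0,0],"fingers":1},{"translation":[0,-0.003,0],"twist":[0,0,0],"fingers":1},{"translation":[0,-0.003,0],"twist":[0,0,0],"fingers":1},{"translation":[0,-0.003,0],"twist":[0,0,0],"fingers":1},{"translation":[0,-0.003,0],"twist":[0,0,0],"fingers":1},{"translation":[0,-0.001,0],"twist":[0,0,0],"fingers":1},{"translation":[0,0,0],"twist":[0,0,0],"fingers":1},{"translation":[0,0,0],"twist":[0,0,0],"fingers":1}]';python3 - <<'E'
from h import *
np.set_printoptions(precision=4,suppress=True)
p,r=tool();print(r.inv().apply(arm.observe()["contact_force"]))
# arc: hinge in gate coords from the knob: drawn 0.032
rad=0.302-0.028-0.032;out=.050   # from hinge along gate, out from the face
y=r.apply([0,-1,0]);y[2]=0;y/=np.linalg.norm(y)  # towards hinge
x=np.array([y[1],-y[0],0]);H=p+y*rad+x*out # hinge line
n=10;step=.05
for st in(.025,.05):
    R0=r;P0=p;R1=R.from_rotvec([0,0,-st])*R0;P1=H+R.from_rotvec([0,0,-st]).apply(P0-H)
    print(st,H,R0.inv().apply(P1-P0),R1.inv().apply(P1-P0),(R0.inv()*R1).as_rotvec())
E
```

```text
clock: 18.45
tool_pos: [0.5858, 0.1418, 0.1744]
tool_rot: [-0.0, 0.882, 0.471, -0.0]
contact_force: [-1.1, 0.6, -5.3]
opening: 0.0209
finger_force: 30.0
[-0.1531 -1.2691  5.2871]
0.025 [0.4127 0.3181 0.1744] [-0.006  -0.0013  0.    ] [-0.0061 -0.0012  0.    ] [0.    0.    0.025]
0.05 [0.4127 0.3181 0.1744] [-0.012  -0.0028  0.    ] [-0.0122 -0.0022  0.    ] [0.   0.   0.05]
```

```bash
python3 -m jog '[{"translation":[-0.003,-0.0006,0],"twist":[0,0,0.0125],"fingers":1},{"translation":[-0.006,-0.0013,0],"twist":[0,0,0.025],"fingers":1},{"translation":[-0.006,-0.0013,0],"twist":[0,0,0.025],"fingers":1},{"translation":[-0.006,-0.0013,0],"twist":[0,0,0.025],"fingers":1},{"translation":[-0.006,-0.0013,0],"twist":[0,0,0.025],"fingers":1},{"translation":[-0.006,-0.0013,0],"twist":[0,0,0.025],"fingers":1},{"translation":[-0.006,-0.0013,0],"twist":[0,0,0.025],"fingers":1},{"translation":[-0.003,-0.0006,0],"twist":[0,0,0.0125],"fingers":1},{"translation":[0,0,0],"twist":[0,0,0],"fingers":1},{"translation":[0,0,0],"twist":[0,0,0],"fingers":1}]';python3 - <<'E'
from h import *
s=arm.observe();p,r=tool();print(r.inv().apply(s["contact_force"]),s["moment"])
v=p[:2]-np.array([.4127,.3181]);print(np.hypot(*v),np.hypot(.242,.05))
E
```

```text
clock: 19.45
tool_pos: [0.5532, 0.1142, 0.1747]
tool_rot: [0.0, 0.92, 0.392, 0.0]
contact_force: [1.8, 1.6, -6.3]
opening: 0.0214
finger_force: 30.0
[2.40170592 0.1856084  6.28415443] [ 0.0918405  -0.54134953  0.04537942]
0.24764533106042294 0.2471113109511582
```

```bash
python3 -m jog '[{"translation":[-0.006,-0.0013,0],"twist":[0,0,0.025],"fingers":1},{"translation":[-0.0085,-0.0019,0],"twist":[0,0,0.035],"fingers":1},{"translation":[-0.0097,-0.0021,0],"twist":[0,0,0.04],"fingers":1},{"translation":[-0.0097,-0.0021,0],"twist":[0,0,0.04],"fingers":1},{"translation":[-0.0097,-0.0021,0],"twist":[0,0,0.04],"fingers":1},{"translation":[-0.0097,-0.0021,0],"twist":[0,0,0.04],"fingers":1},{"translation":[-0.0097,-0.0021,0],"twist":[0,0,0.04],"fingers":1},{"translation":[-0.0085,-0.0019,0],"twist":[0,0,0.035],"fingers":1},{"translation":[-0.006,-0.0013,0],"twist":[0,0,0.025],"fingers":1},{"translation":[0,0,0],"twist":[0,0,0],"fingers":1}]';python3 -m jog '[{"translation":[0,0,0],"twist":[0,0,0],"fingers":1},{"translation":[0,0,0],"twist":[0,0,0],"fingers":1},{"translation":[0,0,0],"twist":[0,0,0],"fingers":1},{"translation":[0,0,0],"twist":[0,0,0],"fingers":1},{"translation":[0,0,0],"twist":[0,0,0],"fingers":1},{"translation":[0,0,0],"twist":[0,0,0],"fingers":1},{"translation":[0,0,0],"twist":[0,0,0],"fingers":1},{"translation":[0,0,0],"twist":[0,0,0],"fingers":1},{"translation":[0,0,0],"twist":[0,0,0],"fingers":1},{"translation":[0,0,0],"twist":[0,0,0],"fingers":1}]';python3 - <<'E'
from h import *
s=arm.observe();p,r=tool();print(r.inv().apply(s["contact_force"]),s["moment"])
v=p[:2]-np.array([.4127,.3181]);v0=np.array([.5858-.4127,.1418-.3181]);print(np.hypot(*v),np.arctan2(v[1],v[0])-np.arctan2(v0[1],v0[0]))
im=imaging.snapshot("top");s=imaging.snapshot("side")
cv2.imwrite("pics/end.png",np.hstack([cv2.resize(im[120:320,30:430],(400,200)),cv2.resize(s[130:330,90:490],(400,200))])[:,:,::-1])
a=cv2.imread("pics/end.png");cv2.imwrite("pics/end.png",cv2.resize(np.vstack([a[:,:400],a[:,400:]]),None,fx=1.5,fy=1.5,interpolation=2))
E
```

```text
clock: 20.45
tool_pos: [0.4814, 0.0796, 0.1747]
tool_rot: [0.0, 0.971, 0.239, 0.0]
contact_force: [3.4, 2.4, -7.4]
opening: 0.0209
finger_force: 30.0
clock: 21.45
tool_pos: [0.4818, 0.08, 0.1745]
tool_rot: [-0.0, 0.971, 0.24, -0.0]
contact_force: [4.2, 1.4, -6.9]
opening: 0.0212
finger_force: 30.0
[4.32358271 0.72954521 6.94847536] [-0.122325   -0.77798553 -0.02026444]
0.24796843371749974 -0.4936293376992986
```

View pics/end.png

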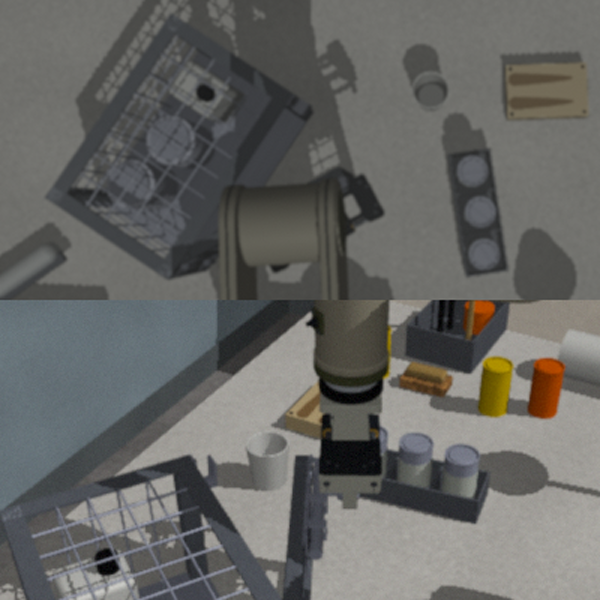

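The gate stands ajar about 0.5 rad with its free edge at (303,460), and the gripper still holds the knob. Three tins stand upright in the crate, at (474,170), (481,212) and (484,255) in the top view. The cup, pattern and sander are undisturbed. The 4.3 N resistance matches the spring.

```bash
python3 -c "
from cell import arm
print(arm.finish_job())"
```

```text
the job is handed in; nothing more can be done
None
```

I stood both loose tins upright in the crate's empty cells, then lifted and drew the bolt clear of the keeper, and handed the job in at about 21.5 s of the 50 s limit with the arm still holding the gate by its knob at about 0.49 rad, free edge roughly 15 cm out.

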